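# Unlock the locked cleaning-products box on the under-sink tray

## Task

Take the key from its rack, push it fully home in the lock on top of the grey steel box and turn it clockwise to its stop so that the lid springs ajar. Turn the key back home, draw it out and put it back upright in the rack slot it came from, leaving the lid ajar. Feel for the keyhole and the stops gently - never force the key in the lock - and do not disturb the other things on the tray.

Things in the scene. Friction and masses are not known exactly. Their poses are not given: they have to be found in the camera images.
- lockbox: Grey painted steel security box screwed to the tray, 200 long (its x) x 150 wide (y) x 100 mm high. Origin: centre of its underside, z up, +x to the lid's hinge at the far side. The near 60 mm of its top (x -100 to -40) is a fixed deck with the lock; the rest is the lid, flush with it at z = 100. Key forced: over 50 N in all contacts of key and box (0.1 Nm of twist gives about 25).
- lock_nominal (a point): Where the centre of the lock's steel keyhole plate (44 x 36 mm, top at box z = 102) should be: box (-70, 0, 102). The lock is held by one nut in an oversize round cut-out: rigid, but up to 2 mm off along box x, 5 mm along y and 0.25 rad askew about z, not measured. Keyhole in its middle: plain slot 15.6 long (plate x) x 4.2 wide (y), no chamfer, 34 deep; plate fixed, 8 thick, cylinder below.
- plug (a joint): Lock cylinder under the keyhole plate, same slot: 0 rad at home (locked), grows clockwise seen from above; hard stops at 0 and 1.40. Friction 0.05 Nm, stays where left. It takes the key with 0.09 rad of play each way, so the key turns that much further. The bit turns only with the key's head within 2 mm of the plate, and comes out only when back home.
- lid (a joint): Lid hinge of the box: 0 rad shut, 0.14 ajar (near edge 20 mm up). A spring lifts it when the lock's cam lets go, at 0.2 to 1.38 rad of the cylinder; it then stays ajar while the lock is turned back.
- key: Double-bit key, 40 g, 64 mm long, standing in the rack. Origin: centre of the flat underside of its black plastic head, which meets the keyhole plate when the key is fully in and the rack's top when stowed; z up. Head 30 wide (x) x 11 thick (y) x 34 high (z 0 to 34): grip across the 11 mm. The key is the same both ways round; its x lies along the slot it enters.
- key_bit (a point): Lower end of the key's flat bit, key (0, 0, -24) mm. The key below its head: round neck of 3 mm diameter (z 0 to -10), flat bit 14 wide (x) x 3 thick (y) (z -10 to -24), round pilot pin of 3.2 mm diameter (z -24 to -30).
- keyrack: Grey plastic rack fixed on the tray, 130 long (x) x 40 wide (y) x 44 mm high. Origin: centre of its underside. The key's slot is in the middle. At x = 48 stands a stubby black screwdriver handle, 22 mm thick, up to z = 92, part of the rack; at x = -45 mm is a shallow unused slot.
- rack_slot (a point): Mouth of the key's slot in the rack, rack (0, 0, 44) mm: 18 long (x) x 6.6 wide (y), 36 mm deep. The stowed key's origin is here, its x along the rack's x.
- dustpan: Blue plastic dustpan, about 260 x 150 x 46 mm, lying open on the tray, handle to its +x. Bystander. Origin under its pan's middle.
- pipe_wrench: Stainless pipe wrench, 260 mm long (x) , 20 mm thick, lying on the tray near the robot. Bystander. Origin under its middle.
- soap_dish: White ceramic soap dish 85 (x) x 120 (y) x 22 mm. Bystander. Origin at the centre of its underside.
- bottle: Orange plastic bottle with twist cap, 66 mm diameter, 200 mm tall, standing. Bystander. Origin at the centre of its underside.
Mind the look-alikes: they are no part of the job. There is more than one size of the key; the one meant has the size given above.

How it is judged (in metres and radians):
On the way, in this order (a step that is already met when the one before it is completed fails the run):
1. the key is fully home in the keyhole (shoulder within 3 mm of the plate), lock still at home (z of key in the frame of lockbox below 0.105 m and x of key in the frame of lockbox between -0.077 and -0.063 m and y of key in the frame of lockbox between -0.01 and 0.01 m and value of joint plug below 0.15 rad), for 0.1 s.
2. the key has turned the lock to its stop and the lid has sprung ajar (value of joint plug above 1.37 rad and value of joint lid above 0.08 rad), for 0.1 s.
3. the lock is turned back home with the key still in it (value of joint plug below 0.04 rad and z of key in the frame of lockbox below 0.108 m and x of key in the frame of lockbox between -0.077 and -0.063 m and y of key in the frame of lockbox between -0.01 and 0.01 m), for 0.1 s.
At the end, for the whole second after the job is handed in: Lock back home (within 0.04 rad), lid ajar (above 0.08 rad), the key out of the lock and back in its rack slot, upright (within 0.15 rad), its head down on the rack (within 4 mm), at rest (value of joint plug below 0.04 rad and value of joint lid above 0.08 rad and horizontal distance between key and keyrack below 0.005 m and z of key in the frame of keyrack between 0.04 and 0.048 m and angle between key's own z axis and vertical below 0.15 rad and linear speed of key below 0.01 m/s); the robot touches nothing.
It fails at once if the key is forced in the lock (more than 50 N between key and box, all contacts added up) (contact force between key and lockbox above 50 N).
It fails at once if the dustpan is shifted by more than 20 mm (distance of dustpan from where it was at the start of the episode above 0.02 m).
It fails at once if the pipe wrench is shifted by more than 20 mm (distance of pipe_wrench from where it was at the start of the episode above 0.02 m).
It fails at once if the soap dish is shifted by more than 20 mm (distance of soap_dish from where it was at the start of the episode above 0.02 m).
It fails at once if the bottle is shifted by more than 20 mm (distance of bottle from where it was at the start of the episode above 0.02 m).
It also fails if it takes over 72 s, if anything falls off the work surface, if the arm or the gripper's body presses on something with over 40 N, if the wrist force passes 120 N, or if a joint passes its speed limit or range.

## Robot

A 6-joint arm with a two-finger parallel gripper is mounted at the origin on the work surface. World frame = base frame: x ahead of the robot, y to its left, z up, the work surface at z = 0. Lengths are in m, angles in degrees, forces in N, time in s.
With the tool pointing down it reaches from about 0.25 to 0.725 m from the base axis. Payload 9.7 kg.
Tool frame: the origin (TCP) lies midway between the tips of the shut fingers; the grasp point (between the pads) lies 19 mm behind it; z points along the fingers, y is the line along which they close (so a half turn about z gives the same grasp; the last joint's range is limited). The gripper opens to 85 mm and grips with 20 to 120 N. Pads are 22 mm wide; open, the fingers measure 114 mm over their backs; the gripper's body (76 mm by 85 mm) begins 54 mm behind the grasp point. The pads swing forward as they close: fully open they stand 13 mm farther back than shut.
Start: joints at [70.359, 4.979, 10.078, 95.1, 0, 90], TCP at [0.185, 0.518, 0.231] pointing down, gripper open.
Joint ranges: [-179.16, 179.16], [-48.56, 103.87], [-65.8, 70.77], [-126.05, 130.52], [-82.76, 87.17], [-180, 180]. Speed limits (degrees/s): [127.2, 127.2, 147.25, 180, 180, 180].

## Interface

Orientations are given as [roll, pitch, yaw] about the fixed x, y, z axes, in that order (R = Rz(yaw) Ry(pitch) Rx(roll)).
In Python, from workcell import * gives the robot as it stands.
- The arm moves only by the tool servo_tool, never from a script. Its argument "moves" is a list of rows, each a list of 4 numbers: the shift along the world's x, y, z in cm, then the turn about the world's z in rad. A call has 1 to 20 rows; each row is the pose to reach, as a shift and turn from the pose commanded when the call began; what a row does not reach only later rows make up. A row lasts 1/12 s, in which the tool goes at most 41.7 mm and 7.16 degrees, less where a joint would pass 70% of its speed; a pose out of reach is approached as far as the arm can. A call with a gripper value outside its range is refused whole. "claw" is the closure, from 0 (fully open) to 1 (shut), set as the call begins (left out, the last holds). The fingers move at their own pace and stop on an object; "force" is the grip in N (left out, the last holds). Time passes only in rows, so rows that repeat a pose let the fingers close. It gives the time, the measured TCP pose, the force, the opening and the grip force at its end, in the units of the state.
- get_obs(): the state, without advancing time (a new reading comes with each control period).
- camera(name): name is "side" or "top"; returns the picture (384x512x3 uint8, red, green, blue); there is no depth.
- get_calibration(name): a dict with "fx", "fy", "cx", "cy" (pixels), "rvec" (rotation vector, rad) and "tvec" (3), from world to camera coordinates, as OpenCV has them. Camera axes: x right, y down, z forward; pixel columns grow to the right and rows downward; lengths in m; the calibration is good to about 2 mm. A picture is of the moment at which its call begins. get_calibration takes no time and is no camera call.
- job_done(): hands the job in; it is judged then, once.
The state is a dict: "time": time; "q": joint angles; "qd": joint speeds; "joint_efforts": joint torques, N m; "ee_pos": TCP position; "tcp_rot": TCP orientation; "wrist_force": force on the tool from outside, world axes, zero at the start; "torque": the same for the moment, N m; "opening": finger opening in m; "grasp_force": force on a finger pad.
Only numpy, scipy, OpenCV 4.12 (cv2) and the standard library are available. Lean on these libraries where they do the work, as an engineer would, in place of code of your own. Each camera call takes 0.05 s, during which the arm holds its last target. There are 200 camera calls.

## Working session

There is one attempt and no reset: what is moved stays moved. The work goes in short steps, Python scripts to look and compute and a tool call to move; the robot and the scene stay as the last step left them, time stands still between calls to the robot, and variables do not carry over. Pictures are saved under pics/ and viewed, at most 10 in all, crops included, and the job is handed in when it is done.

Besides the shell and the picture viewer there is one more tool, called after "Call:" as name(argument=value, ...), one argument or row to a line, values as JSON. servo_tool: Moves the arm, as the interface text tells. Its arguments: {"type":"object","properties":{"moves":{"type":"array","items":{"type":"array","items":{"type":"number"}}},"claw":{"type":"number"},"force":{"type":"number"}},"required":["moves"]}

```bash
mkdir -p pics; python3 - <<'E'
from workcell import *
import cv2
for n in ("top","side"):
    im=camera(n); cv2.imwrite(f"pics/{n}0.png",cv2.cvtColor(im,cv2.COLOR_RGB2BGR))
    print(n,get_calibration(n))
print(get_obs())
E
```

```text
top {'fx': 449.7249359432839, 'fy': 449.7249359432839, 'cx': 254.833565855541, 'cy': 196.3179879110744, 'rvec': array([ 2.15006334, -2.14187216,  0.22366372]), 'tvec': array([-0.10309132,  0.57260171,  1.02206611])}
side {'fx': 356.1749555075243, 'fy': 356.1749555075243, 'cx': 259.2363699586905, 'cy': 189.59474467774805, 'rvec': array([ 2.21615309, -0.05011217,  0.0347865 ]), 'tvec': array([-0.56991903,  0.03890816,  0.89117728])}
{'time': 0.1, 'q': array([7.03614243e+01, 5.00769456e+00, 1.00423058e+01, 9.50982873e+01,
       9.92601115e-04, 9.00013656e+01]), 'qd': array([ 8.70248072e-03, -3.16599539e-02,  1.16057696e-01,  9.95706005e-05,
        4.02578672e-02, -2.50463756e-02]), 'joint_efforts': array([ 1.30290802e-03, -5.21559513e+01,  4.65654731e+01,  1.58832909e-02,
        1.09739631e-04, -8.64362875e-06]), 'ee_pos': array([0.18478322, 0.51784276, 0.23068605]), 'tcp_rot': array([-1.79936324e+02, -9.91082863e-04,  1.60360058e+02]), 'wrist_force': array([-0.85820626,  0.40909095,  0.44104738]), 'torque': array([ 0.0373381 ,  0.03307622, -0.04819643]), 'grasp_force': 0.0, 'opening': 0.08573388310540757}
```

View pics/top0.png

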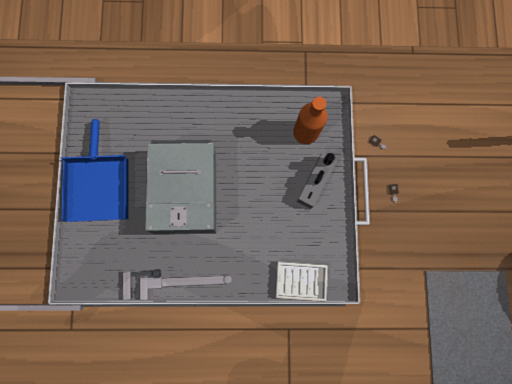

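View pics/side0.png

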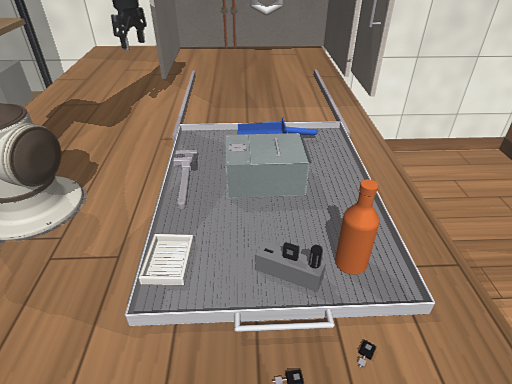

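The top view shows the box around (180,187) with its keyhole plate at (178,216). The rack runs from (305,200) to (330,160): screwdriver at (329,159), key head near (320,178), unused slot near (310,195). Key candidates are the upright key in the rack at about (320,178), and two keys lying on the bench at (376,141) and (394,189). Only the first stands in the rack's middle slot, as described. I'll confirm it in a crop.

```bash
cat > h.py <<'E'
import numpy as np, cv2
from workcell import *
def cast(n,uv,z):
    c=get_calibration(n); R=cv2.Rodrigues(c["rvec"])[0]; t=c["tvec"]
    uv=np.atleast_2d(uv).astype(float)
    d=np.c_[(uv[:,0]-c["cx"])/c["fx"],(uv[:,1]-c["cy"])/c["fy"],np.ones(len(uv))]@R
    o=-R.T@t
    return o+d*((z-o[2])/d[:,2])[:,None]
def proj(n,P):
    c=get_calibration(n)
    K=np.array([[c["fx"],0,c["cx"]],[0,c["fy"],c["cy"]],[0,0,1]])
    return cv2.projectPoints(np.atleast_2d(P).astype(float),c["rvec"],c["tvec"],K,None)[0][:,0]
def avg(n,k):
    return np.mean([camera(n).astype(float) for _ in range(k)],0)
def rect(m):
    cs=cv2.findContours(m.astype(np.uint8),cv2.RETR_EXTERNAL,cv2.CHAIN_APPROX_NONE)[0]
    return cv2.boxPoints(cv2.minAreaRect(max(cs,key=cv2.contourArea)))
E
python3 - <<'E'
from h import *
t=cv2.cvtColor(camera("top"),cv2.COLOR_RGB2BGR); s=cv2.cvtColor(camera("side"),cv2.COLOR_RGB2BGR)
def cr(im,x,y,w,h,W,H): return cv2.resize(im[y:y+h,x:x+w],(W,H),interpolation=cv2.INTER_CUBIC)
a=cr(t,290,145,50,70,400,300*560//300) if 0 else cr(t,292,148,50,37*1,400,296)
a=cr(t,290,147,52,66,240,300)
b=cr(t,140,136,84,102,260,300)
c=cr(t,160,200,40,34,300,255); c=cv2.copyMakeBorder(c,0,45,0,0,cv2.BORDER_CONSTANT)
d=cr(s,245,230,90,65,415,300); e=cr(s,218,128,100,75,385,289); e=cv2.copyMakeBorder(e,0,11,0,0,cv2.BORDER_CONSTANT)
cv2.imwrite("pics/c1.png",np.vstack([np.hstack([a,b,c]),np.hstack([d,e])]))
o=cast("top",[[178,216],[147,143],[213,143],[215,231],[147,231]],.102); print(o)
print(cast("top",[[320,180],[329,159]],.05))
g=cv2.cvtColor(t,cv2.COLOR_BGR2GRAY)
np.set_printoptions(linewidth=250)
print("gray top lock 164..194 x 204..230");print(g[204:230,164:194])
print("gray rack 296..340 x 150..212");print(g[150:212,296:340])
print('cam', [(-cv2.Rodrigues(get_calibration(n)["rvec"])[0].T@get_calibration(n)["tvec"]) for n in ("top","side")])
E
```

```text
[[ 0.51814232  0.07322419  0.102     ]
 [ 0.68706696  0.14932597  0.102     ]
 [ 0.68875622 -0.00220611  0.102     ]
 [ 0.48478572 -0.01010557  0.102     ]
 [ 0.48415813  0.14081462  0.102     ]]
[[ 0.61442789 -0.25863946  0.05      ]
 [ 0.66698896 -0.28200665  0.05      ]]
gray top lock 164..194 x 204..230
[[135 136 135 135 135 133 133 134 131 132 130 130 133 132 130 131 129 128 131 131 132 133 130 130 130 128 131 131 130 128]
 [138 134 132 134 136 133 134 133 134 135 134 132 135 135 133 133 133 132 133 133 133 133 129 129 131 129 130 133 130 130]
 [135 133 136 133 133 131 133 140 141 141 143 140 140 143 141 143 138 136 141 143 138 134 133 129 131 130 131 129 132 130]
 [133 135 133 132 132 132 138 143 134 140 156 159 158 158 157 156 159 159 160 151 127 128 137 134 130 129 130 129 133 131]
 [134 133 136 136 136 129 133 114  85 105 144 156 155 155 155 156 156 154 155 119  84 102 131 137 130 130 130 132 130 132]
 [133 130 134 139 136 131 134 123 105 122 148 154 153 154 152 154 154 155 153 130 112 131 142 136 132 131 129 134 132 134]
 [131 131 133 131 132 133 136 148 153 154 156 155 153
[... 2030 characters left out ...]
32 131]
 [133 137 133 136 133 131 132 135 135 134 132 135 132 134 134 133 131 129 132 134 133 131 128 131 131 132 131 131 134 131]
 [137 138 135 137 138 133 135 136 136 135 136 138 137 136 134 134 135 133 134 139 135 137 134 135 134 133 133 130 129 133]
 [128 128 130 128 127 125 126 127 129 129 129 128 126 125 129 126 124 124 126 128 128 128 128 129 127 124 112 103 105 106]]
gray rack 296..340 x 150..212
[[116 118 114 ... 107 108 108]
 [118 112 110 ... 107 108 107]
 [119 118 117 ... 109 108 110]
 ...
 [121 122 123 ... 119 120 119]
 [118 116 115 ... 117 119 120]
 [114 105 100 ... 117 121 120]]
cam [array([ 0.38743194, -0.06468779,  1.10852679]), array([ 0.53167136, -0.71509658,  0.5713851 ])]
```

View pics/c1.png

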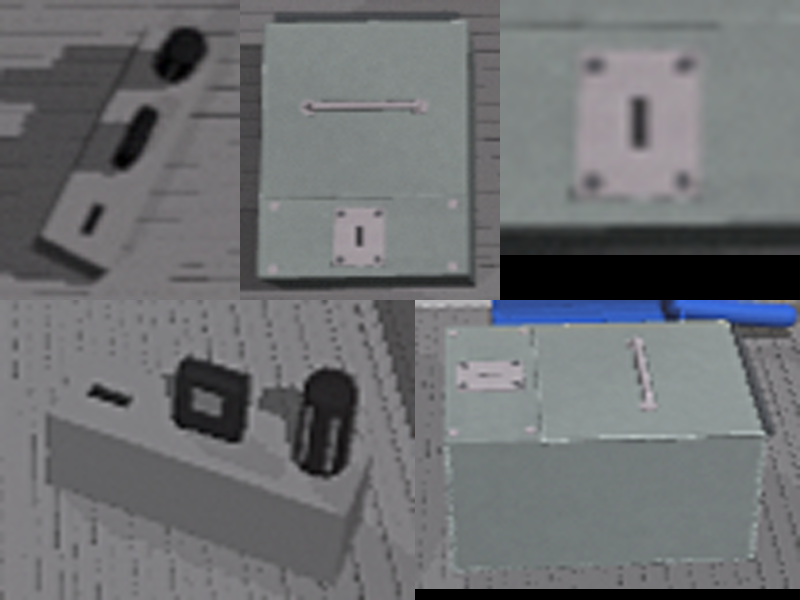

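The crop confirms it: the key stands in the rack's middle slot, between the unused slot (309,195) and the screwdriver (329,158). The two loose keys on the bench are look-alikes. The keyhole slot runs vertically in the top image at about (178,216).

```bash
cat >> h.py <<'E'
def centroid(w,x0,y0):
    ys,xs=np.mgrid[:w.shape[0],:w.shape[1]]; W=w.sum()
    c=np.array([(w*xs).sum()/W,(w*ys).sum()/W])
    d=np.stack([xs-c[0],ys-c[1]]); C=np.einsum('iyx,jyx,yx->ij',d,d,w)/W
    e,v=np.linalg.eigh(C)
    return c+[x0,y0], v[:,1], np.sqrt(e)
def gray(n,k=4): return avg(n,k).mean(2)
def ray(n,uv):
    a=cast(n,uv,0)[0]; b=cast(n,uv,.2)[0]; d=(b-a)/np.linalg.norm(b-a); return a,d
def tri(uvt,uvs):
    A=np.zeros((3,3)); B=np.zeros(3); L=[]
    for n,u in(("top",uvt),("side",uvs)):
        p,d=ray(n,u); M=np.eye(3)-np.outer(d,d); A+=M;B+=M@p; L.append((M,p))
    X=np.linalg.solve(A,B); return X,[np.linalg.norm(M@(X-p))*1e3 for M,p in L]
E
python3 - <<'E'
from h import *
np.set_printoptions(precision=4,suppress=True,linewidth=200)
t=gray("top"); s=gray("side"); np.save("t.npy",t); np.save("s.npy",s)
w=np.clip(145-t[211:221,175:182],0,None); c,v,e=centroid(w,175,211); print("slot top",c,v,e)
P=proj("side",np.append(cast("top",c,.105)[0][:2],.105))[0]; print("pred side",P)
x0,y0=map(int,P-[8,6]); print(s[y0:y0+12,x0:x0+17].astype(int),x0,y0)
for a,b in((c-v*3,c+v*3),):
    q=cast("top",[a,b],.104); d=q[1]-q[0]; print("slot centre",q.mean(0),"angle",np.degrees(np.arctan2(d[1],d[0])))
# box outline: lid+deck in top view by green-ish tint
im=avg("top",4); m=((im[...,1]-im[...,0]>2.5)&(im.mean(2)>95)).astype(np.uint8); m=cv2.morphologyEx(m,cv2.MORPH_OPEN,np.ones((5,5)));m=cv2.morphologyEx(m,cv2.MORPH_CLOSE,np.ones((15,15)))
r=rect(m[130:240,135:225])+[135,130]; print("box rect px",r); print(cast("top",r,.104))
cs=cv2.findContours(m[130:240,135:225],0,1)[0]; ap=cv2.approxPolyDP(max(cs,key=cv2.contourArea),4,True)[:,0]+[135,130]; print(ap, cast("top",ap,.104))
print("head top crop");print(t[166:192,310:332].astype(int))
print("spare slot");print(t[186:206,300:320].astype(int))
E
```

```text
slot top [178.0888 215.8879] [0.0044 1.    ] [0.661  1.8956]
pred side [237.5366 150.0338]
[[130 104 137 173 171 170 171 169 169 170 170 170 170 159 106  90 148]
 [167 128 123 172 170 171 170 170 170 171 171 171 170 169 168 170 170]
 [175 169 168 171 170 173 174 173 172 172 172 171 169 168 169 172 167]
 [174 170 169 170 166 143 112 121 144 143 145 157 170 169 169 172 171]
 [176 174 171 171 170 170 168 167 169 169 169 170 171 170 174 177 167]
 [169 130 155 172 172 172 172 170 170 169 171 172 172 166 132  91 129]
 [127  98 137 175 176 175 174 173 174 174 175 176 176 176 168 132 107]
 [149 146 148 149 149 148 143 136 136 137 138 137 137 137 138 138 140]
 [141 143 145 144 144 142 141 143 144 145 145 145 146 145 144 142 143]
 [141 142 145 145 146 145 143 142 143 144 144 146 146 145 144 142 143]
 [142 141 144 146 146 146 144 144 145 145 145 145 146 146 146 145 143]
 [141 141 143 146 146 146 145 146 146 145 145 144 144 145 145 143 142]] 229 144
slot centre [0.5181 0.0728 0.104 ] angle -178.0257896815892
box rect px [[146. 143.]
 [213. 143.]
 [213. 229.]
 [146. 229.]]
[[ 0.6864  0.1512  0.10
[... 3744 characters left out ...]
16 120 119 118 118 119 118 114 109]
 [120 121 119 119 118 120 120  95  67  67 106 120 120 119 118 119 119 117 112 109]
 [102 115 119 121 120 119 120 120 119 119 121 120 118 119 119 120 118 113 109 109]
 [ 46  68 101 115 119 121 120 120 119 121 119 118 118 117 119 119 114 108 108 110]
 [ 36  38  45  70 101 116 122 120 119 119 119 118 119 118 118 119 104  94 103 110]
 [ 40  38  36  38  56  86 107 117 121 121 120 119 118 119 119 116 111 107 111 116]
 [ 51  45  39  37  39  43  56  85 106 117 121 119 120 119 118 113 111 112 116 119]
 [ 70  59  51  44  38  36  38  41  58  85 107 117 120 121 117 114 116 118 119 119]
 [ 74  73  71  60  50  43  41  38  37  41  57  85 105 115 114 114 117 117 115 115]]
```

```bash
python3 - <<'E'
from h import *
np.set_printoptions(precision=4,suppress=True,linewidth=200)
t=np.load("t.npy"); s=np.load("s.npy")
ct=centroid(np.clip(145-t[211:221,175:182],0,None),175,211)[0]
cs=centroid(np.clip(160-s[146:149,233:242],0,None),233,146); print("side slot",cs)
print("tri slot",tri(ct,cs[0]))
# plate corner screws in both views
def scr(g,x0,y0,x1,y1,th): return centroid(np.clip(th-g[y0:y1,x0:x1],0,None),x0,y0)[0]
T=np.array([scr(t,170,207,176,211,120),scr(t,182,207,187,211,125),scr(t,182,222,187,226,125),scr(t,170,222,176,226,120)])
print("screws top",T,"mean",T.mean(0)); q=cast("top",T,.112); print(q,np.linalg.norm(np.roll(q,-1,0)-q,axis=1)*1e3)
for a,b in((0,3),(1,2)): d=q[a]-q[b]; print("plate x ang",np.degrees(np.arctan2(d[1],d[0])))
for a,b in((0,1),(3,2)): d=q[a]-q[b]; print("plate y ang",np.degrees(np.arctan2(d[1],d[0]))-90)
# spare slot
cp,vp,_=centroid(np.clip(100-t[191:199,305:314],0,None),305,191)
# key head top face+side dark
m=(t<60)&(np.indices(t.shape)[0]>=169)&(np.indices(t.shape)[0]<184)&(np.indices(t.shape)[1]>=312)&(np.indices(t.shape)[1]<=324)
hc,hv,he=centroid(np.clip(90-t[169:184,314:326],0,None)*(t[169:184,314:326]<62),314,169)
print("spare",cp,vp,"head blob",hc,hv)
# spare slot in side view
for z in(.044,.050,.054,.06):
    c=cast("top",cp,z)[0]; print(z,c,"side pred",proj("side",c)[0])
print(s[240:262,255:300].astype(int))
E
```

```text
side slot (array([236.1534, 147.    ]), array([1., 0.]), array([0.   , 1.548]))
tri slot (array([0.5157, 0.0711, 0.115 ]), [np.float64(0.955832001964638), np.float64(0.9558320019642128)])
screws top [[172.1425 208.1951]
 [184.2097 208.1827]
 [184.0216 223.5908]
 [171.8083 223.9353]] mean [178.0455 215.976 ]
[[0.5343 0.0854 0.112 ]
 [0.5345 0.0586 0.112 ]
 [0.5    0.0581 0.112 ]
 [0.4991 0.0849 0.112 ]] [26.7362 34.496  26.89   35.2008]
plate x ang 0.660178855995597
plate x ang 0.9055083687997764
plate y ang 0.3992062743681828
plate y ang 1.9032246877531662
spare [309.5742 194.8331] [-0.4625  0.8866] head blob [318.5899 177.1135] [-0.4906  0.8714]
0.044 [ 0.5789 -0.2335  0.044 ] side pred [269.3362 255.6596]
0.05 [ 0.5778 -0.2326  0.05  ] side pred [268.828  253.2188]
0.054 [ 0.5771 -0.2319  0.054 ] side pred [268.487  251.5803]
0.06 [ 0.576 -0.231  0.06 ] side pred [267.9718 249.1055]
[[108 130 128 124 129 129 122 107 129 128 128 128 129 130 128 130 127 123 129 129 129 129 129 127 123 128 129 129 128 131 131 131 130 130 123 104 131 129 128 129 129 123 106 131 128]
 [130 129 127 123 1
[... 3124 characters left out ...]
6  96  97  99 110 127 133 131 130 129 129 128 128 128 128 128 128 128 128 129 131 133 133 117  92  82  25  23  26  30  32  33  34  32  29  56 113 135]
 [ 86  98  97  98  98  98  98  97  96  95  96  95  97  98 111 127 133 131 130 129 128 128 128 128 127 127 128 128 130 129 119 120 124 116  91  82  25  23  25  29  29  24  63 126 122]
 [ 86  98  98  98  98  97  97  98  98  97  97  97  96  96  96  96  99 110 127 132 131 130 128 129 128 128 127 127 128 129 129 127 118 121 121 124 120 104  83  32  17  32  82 123 118]
 [ 84  97  97  97  98  98  97  98  98  98  97  98  97  97  97  95  95  95  99 106 110 127 132 130 129 129 128 128 128 128 128 129 125 116 118 120 121 121 123 123 124 122 120 120 117]]
```

```bash
python3 - <<'E'
from h import *
np.set_printoptions(precision=4,suppress=True,linewidth=200)
t=np.load("t.npy"); s=np.load("s.npy")
cp=np.array([309.57,194.83]); ss=centroid(np.clip(110-s[247:254,263:275],0,None),263,247)[0]
X,e=tri(cp,ss); print("spare tri",X,e,ss)
sp=cast("top",cp,.057)[0]
v=np.array([.4906,-.8714]); q=cast("top",[cp-5*v,cp+5*v],.057); d=q[1]-q[0]; d/=np.linalg.norm(d)
print("rack ang",np.degrees(np.arctan2(d[1],d[0])),"key from spare",sp+.045*d)
# top-face right edge / blob
for z in(.08,.091): print("head blob",z,cast("top",[318.59,177.11],z)[0])
print("proj key origin, head top", proj("top",[sp+.045*d,sp+.045*d+[0,0,.034]]),proj("side",[sp+.045*d,sp+.045*d+[0,0,.034]]))
im=camera("top").astype(int); m=(im[...,0]-im[...,2]>90)&(np.indices(t.shape)[1]>285)&(np.indices(t.shape)[1]<335)&(np.indices(t.shape)[0]>90)&(np.indices(t.shape)[0]<150)
ys,xs=np.nonzero(m); print("bottle px",xs.min(),xs.max(),ys.min(),ys.max()); print(cast("top",[[307,133]],.06), proj("top",[[.387+0,0,0]]))
E
```

```text
spare tri [ 0.5765 -0.2314  0.057 ] [np.float64(0.04383285876862449), np.float64(0.04383285876881631)] [268.1913 250.3591]
rack ang -29.894590966612824 key from spare [ 0.6156 -0.2539  0.057 ]
head blob 0.08 [ 0.6149 -0.25    0.08  ]
head blob 0.091 [ 0.6125 -0.248   0.091 ]
proj key origin, head top [[318.5297 178.9159]
 [321.067  175.8388]] [[289.3987 258.3579]
 [290.4628 245.8457]]
bottle px 308 326 97 128
[[ 0.7292 -0.2278  0.06  ]] [[212.3892 275.3746]]
```

Call:
servo_tool(
  moves=[
    [5,-4,3,-0.12],
    [10,-8,5,-0.24],
    [14,-12,6,-0.36],
    [18,-16,6,-0.48],
    [22,-20,6,-0.6],
    [26,-24,6,-0.72],
    [29,-28,6,-0.84],
    [31,-32,6,-0.96],
    [33,-36,6,-1.08],
    [35,-40,6,-1.2],
    [37,-44,6,-1.32],
    [38,-48,6,-1.44],
    [39,-52,6,-1.56],
    [40,-56,6,-1.68],
    [40,-60,6,-1.8],
    [41,-64,6,-1.92],
    [42,-68,6,-2.04],
    [42.5,-72,6,-2.16],
    [43,-76,6,-2.28],
    [43,-76,6,-2.4],
  ],
  claw=0.4,
  force=30,
)

```text
time: 2.52
ee_pos: [0.5993, -0.1693, 0.2912]
tcp_rot: [180.0, -0.0, 22.5]
wrist_force: [1.9, 0.2, -0.2]
opening: 0.0512
grasp_force: 0.0
```

Call:
servo_tool(
  moves=[
    [0,-0.5,0,-0.12],
    [0,-1.1,-1,-0.24],
    [0,-1.1,-3,-0.36],
    [0,-1.1,-5,-0.48],
    [0,-1.1,-7,-0.6],
    [0,-1.1,-9,-0.72],
    [0,-1.1,-11,-0.84],
    [0,-1.1,-13,-0.905],
    [0,-1.1,-13,-0.905],
    [0,-1.1,-13,-0.905],
  ],
  claw=0.4,
)

```text
time: 3.35
ee_pos: [0.5685, -0.2458, 0.1607]
tcp_rot: [-178.0, 0.2, -24.3]
wrist_force: [-0.2, -0.1, 0.9]
opening: 0.0511
grasp_force: 0.0
```

```bash
python3 - <<'E'
from h import *
t=cv2.cvtColor(camera("top"),cv2.COLOR_RGB2BGR); s=cv2.cvtColor(camera("side"),cv2.COLOR_RGB2BGR)
a=cv2.resize(t[120:220,270:370],(400,400),interpolation=cv2.INTER_CUBIC); b=cv2.resize(s[170:290,230:350],(400,400),interpolation=cv2.INTER_CUBIC)
cv2.imwrite("pics/c2.png",np.hstack([a,b])); o=get_obs(); print(o["ee_pos"],o["tcp_rot"],o["opening"])
E
```

```text
[ 0.56979537 -0.24534286  0.16282995] [-1.77941742e+02 -9.51491603e-03 -2.41867043e+01] 0.05089556112405622
```

View pics/c2.png

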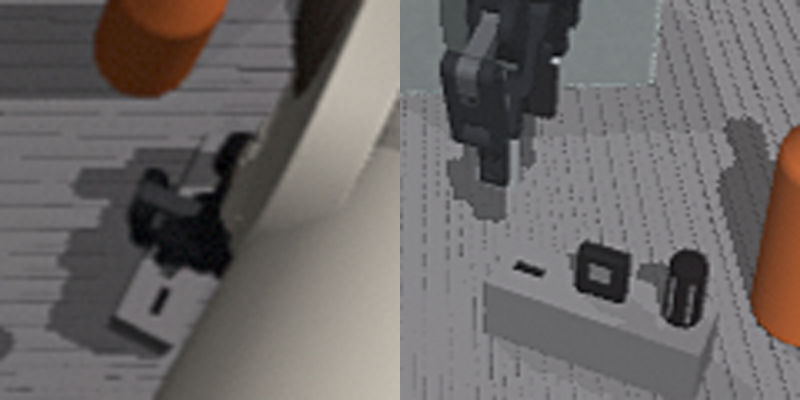

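The side view shows the gripper left of the key and still moving. It lags behind the command, so I'll let it settle.

Call:
servo_tool(
  moves=[
    [0,0,0,0],
    [0,0,0,0],
    [0,0,0,0],
    [0,0,0,0],
    [0,0,0,0],
    [0,0,0,0],
  ],
)

```text
time: 3.95
ee_pos: [0.5699, -0.2443, 0.1613]
tcp_rot: [-177.9, 0.1, -24.1]
wrist_force: [0.3, 1.0, -0.2]
opening: 0.0512
grasp_force: 0.0
```

```bash
python3 -c "
from workcell import *
o=get_obs();print(o['q'],o['qd'],o['ee_pos'],o['tcp_rot'])"
```

```text
[-24.16544414  13.91579741  12.43588357  88.60528277   2.09023218
 179.94414237] [-0.29924918  0.01169421 -0.12982623 -0.08147306  0.00658366 -0.08779141] [ 0.56988057 -0.24430814  0.16134943] [-1.77909686e+02  8.31592467e-02 -2.41096236e+01]
```

Joint 6 has hit its limit (yaw = q1 + 180° − q6). I'll unwind it and use the half-turned grasp at yaw 151°.

Call:
servo_tool(
  moves=[
    [0,0,1,0.12],
    [0,0,2,0.24],
    [0,0,3,0.36],
    [0,0,3,0.48],
    [0,0,3,0.6],
    [0,0,3,0.72],
    [0,0,3,0.84],
    [0,0,3,0.96],
    [0,0,3,1.08],
    [0,0,3,1.2],
    [0,0,3,1.32],
    [0,0,3,1.44],
    [0,0,3,1.56],
    [0,0,3,1.56],
    [0,0,3,1.56],
  ],
)

```text
time: 5.2
ee_pos: [0.5698, -0.2445, 0.1912]
tcp_rot: [-177.9, 0.1, 65.0]
wrist_force: [-0.3, 0.0, -0.3]
opening: 0.0513
grasp_force: 0.0
```

The clamp left a 2.1° tool tilt, inward in the arm plane. Pushing gently against the outer reach limit should tilt the tool outward again and correct it.

Call:
servo_tool(
  moves=[
    [1,-0.4,3,0],
    [3,-1.2,6,0],
    [6,-2.4,8,0],
    [9,-3.6,8,0],
    [10,-4,8,0],
    [10,-4,8,0],
    [10,-4,8,0],
  ],
)

```text
time: 5.78
ee_pos: [0.6712, -0.2852, 0.2684]
tcp_rot: [-177.8, 0.1, 65.0]
wrist_force: [-0.8, 0.7, -0.5]
opening: 0.051
grasp_force: 0.0
```

```bash
python3 -c "
from workcell import *
o=get_obs();print(o['q'],o['ee_pos'],o['tcp_rot'])"
```

```text
[-2.30149238e+01  4.08004452e+01  6.17726052e+01  1.13211674e+02
 -1.55627088e-02  9.19691177e+01] [ 0.67116431 -0.28518279  0.26843386] [-1.77762341e+02  9.24736243e-02  6.50180686e+01]
```

Call:
servo_tool(
  moves=[
    [1,-0.4,0,0],
    [2,-0.85,0,0],
    [2.5,-1.1,0,0],
    [2.5,-1.1,0,0],
    [2.5,-1.1,0,0],
  ],
)

```text
time: 6.2
ee_pos: [0.6892, -0.2933, 0.2682]
tcp_rot: [-178.4, 0.1, 65.2]
wrist_force: [-0.9, -0.3, 1.4]
opening: 0.0511
grasp_force: 0.0
```

```bash
python3 -c "
from workcell import *
o=get_obs();print(o['q'],o['ee_pos'],o['tcp_rot'])"
```

```text
[-2.30447963e+01  4.62538871e+01  7.06133899e+01  1.15984718e+02
 -2.32802086e-02  9.17870293e+01] [ 0.68921453 -0.29331621  0.26822756] [-1.78376300e+02  7.39342522e-02  6.51695522e+01]
```

Call:
servo_tool(
  moves=[
    [1,-0.42,0,0],
    [2,-0.85,0,0],
    [2.4,-1.0,0,0],
    [2.4,-1.0,0,0],
    [2.4,-1.0,0,0],
  ],
)

```text
time: 6.62
ee_pos: [0.7013, -0.2982, 0.2578]
tcp_rot: [-179.1, 0.1, 65.2]
wrist_force: [0.3, -0.1, 0.2]
opening: 0.0512
grasp_force: 0.0
```

```bash
python3 -c "
from workcell import *
o=get_obs();print(o['q'],o['ee_pos'],o['tcp_rot'])"
```

```text
[-2.30239324e+01  4.70714991e+01  7.06947994e+01  1.14479581e+02
 -2.52025530e-02  9.17400104e+01] [ 0.70128971 -0.2981618   0.25784106] [-1.79144879e+02  5.11874692e-02  6.52366276e+01]
```

Call:
servo_tool(
  moves=[
    [1,-0.42,0,0],
    [2,-0.85,0,0],
    [2.4,-1.0,0,0],
    [2.4,-1.0,0,0],
    [2.4,-1.0,0,0],
  ],
)

```text
time: 7.03
ee_pos: [0.7131, -0.303, 0.2484]
tcp_rot: [180.0, 0.0, 65.2]
wrist_force: [0.8, 0.3, -0.3]
opening: 0.0512
grasp_force: 0.0
```

```bash
python3 -c "
from workcell import *
o=get_obs();print(o['q'],o['ee_pos'],o['tcp_rot'])"
```

```text
[-2.30146925e+01  4.77739815e+01  7.07040040e+01  1.12927862e+02
 -2.14073388e-02  9.17464941e+01] [ 0.71312503 -0.30303515  0.24840646] [1.79997188e+02 2.13315468e-02 6.52388124e+01]
```

The tilt is now zero. Next, over the key at yaw 151°.

Call:
servo_tool(
  moves=[
    [-3,1.5,0,0.12],
    [-6,3,0,0.24],
    [-9,4.6,0,0.36],
    [-9.8,5,0,0.48],
    [-9.8,5,0,0.6],
    [-9.8,5,0,0.72],
    [-9.8,5,-1,0.84],
    [-9.8,5,-3,0.96],
    [-9.8,5,-5,1.08],
    [-9.8,5,-7,1.2],
    [-9.8,5,-9,1.32],
    [-9.8,5,-11,1.44],
    [-9.8,5,-12.3,1.5],
    [-9.8,5,-12.3,1.5],
    [-9.8,5,-12.3,1.5],
  ],
)

```text
time: 8.28
ee_pos: [0.6145, -0.2528, 0.125]
tcp_rot: [180.0, -0.1, 151.3]
wrist_force: [0.2, 0.6, 0.1]
opening: 0.0512
grasp_force: 0.0
```

```bash
python3 - <<'E'
from h import *
t=cv2.cvtColor(camera("top"),cv2.COLOR_RGB2BGR); s=cv2.cvtColor(camera("side"),cv2.COLOR_RGB2BGR)
a=cv2.resize(t[120:220,270:370],(400,400),interpolation=cv2.INTER_CUBIC); b=cv2.resize(s[200:290,250:340],(400,400),interpolation=cv2.INTER_CUBIC)
cv2.imwrite("pics/c3.png",np.hstack([a,b])); o=get_obs(); print(o["ee_pos"],o["tcp_rot"],o["opening"],o["q"])
E
```

```text
[ 0.61522722 -0.25309239  0.12647149] [1.79958806e+02 6.36797332e-02 1.51036845e+02] 0.051381821160062874 [-2.23757046e+01  2.01462705e+01  1.63172539e+01  8.61029983e+01
  3.36164651e-02  6.58744780e+00]
```

View pics/c3.png

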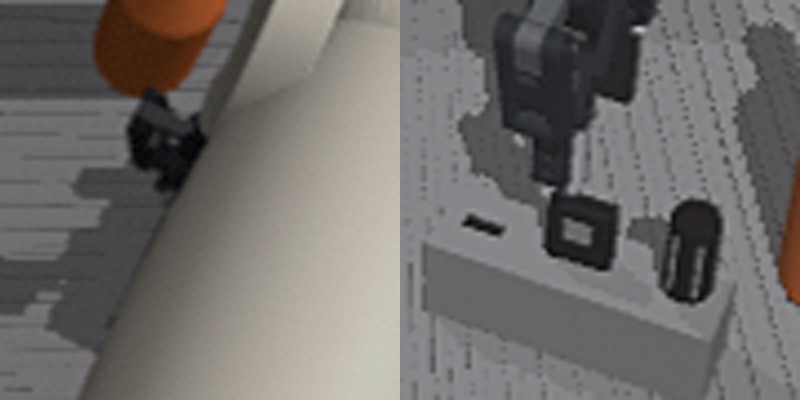

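The side view shows the near finger tip at about (285,242), in front of the key head at (290,252). That is consistent with the gripper straddling the key. Descending and gripping.

Call:
servo_tool(
  moves=[
    [0,0,-1.5,0],
    [0,0,-3,0],
    [0,0,-4.5,0],
    [0,0,-5.5,0],
    [0,0,-6.4,0],
    [0,0,-6.4,0],
    [0,0,-6.4,0],
  ],
)

```text
time: 8.97
ee_pos: [0.6151, -0.253, 0.0621]
tcp_rot: [180.0, 0.0, 151.1]
wrist_force: [0.3, -0.0, 0.5]
opening: 0.0511
grasp_force: 0.0
```

Call:
servo_tool(
  moves=[
    [0,0,0,0],
    [0,0,0,0],
    [0,0,0,0],
    [0,0,0,0],
    [0,0,0,0],
    [0,0,0,0],
    [0,0,0,0],
    [0,0,0,0],
  ],
  claw=1,
  force=40,
)

```text
time: 9.63
ee_pos: [0.6157, -0.2528, 0.0627]
tcp_rot: [179.9, 0.1, 151.2]
wrist_force: [1.1, 4.4, 5.4]
opening: 0.0104
grasp_force: 43.3
```

```bash
python3 -c "
from workcell import *
o=get_obs();print(o['q'],o['ee_pos'],o['tcp_rot'],o['wrist_force'],o['torque'],o['grasp_force'])"
```

```text
[-2.23517889e+01  2.06712296e+01  9.94855350e+00  7.91666159e+01
  7.86935370e-02  6.44190422e+00] [ 0.61572593 -0.25275478  0.0626997 ] [1.79909382e+02 1.01179890e-01 1.51206303e+02] [1.05882976 4.41607783 5.38927026] [ 0.84139355 -0.43964556  0.06394561] 43.31056773662567
```

Call:
servo_tool(
  moves=[
    [0,0,0.7,0],
    [0,0,1.5,0],
    [0,0,3,0],
    [0,0,5,0],
    [0,0,7,0],
    [0,0,9,0],
    [-1,2,11,0],
    [-2,5,11,0.1],
    [-3,8,11,0.2],
    [-4,11.5,11,0.3],
    [-5,15,11,0.4],
    [-6,18.5,11,0.5],
    [-7,22,11,0.526],
    [-8,25.5,11,0.526],
    [-9,29,11,0.526],
    [-9.9,31.5,11,0.526],
    [-9.9,32.4,11,0.526],
    [-9.9,32.4,11,0.526],
    [-9.9,32.4,11,0.526],
  ],
)

```text
time: 11.22
ee_pos: [0.5163, 0.0706, 0.1721]
tcp_rot: [-180.0, 0.0, -178.6]
wrist_force: [1.0, -1.2, -0.6]
opening: 0.0105
grasp_force: 42.4
```

```bash
python3 - <<'E'
from h import *
t=camera("top"); s=camera("side"); t=cv2.cvtColor(t,cv2.COLOR_RGB2BGR); s=cv2.cvtColor(s,cv2.COLOR_RGB2BGR)
a=cv2.resize(t[180:250,140:210],(400,400),interpolation=cv2.INTER_CUBIC); b=cv2.resize(s[110:170,205:265],(400,400),interpolation=cv2.INTER_CUBIC)
cv2.imwrite("pics/c4.png",np.hstack([a,b])); o=get_obs(); print(o["ee_pos"],o["tcp_rot"],o["opening"],o["wrist_force"],o["torque"])
E
```

```text
[0.51645214 0.06979052 0.17185417] [-1.79998397e+02  1.54653252e-02 -1.78742247e+02] 0.010085565047636602 [ 0.24250036 -0.32385194 -0.79760619] [-0.01776231 -0.02408829 -0.02421426]
```

View pics/c4.png

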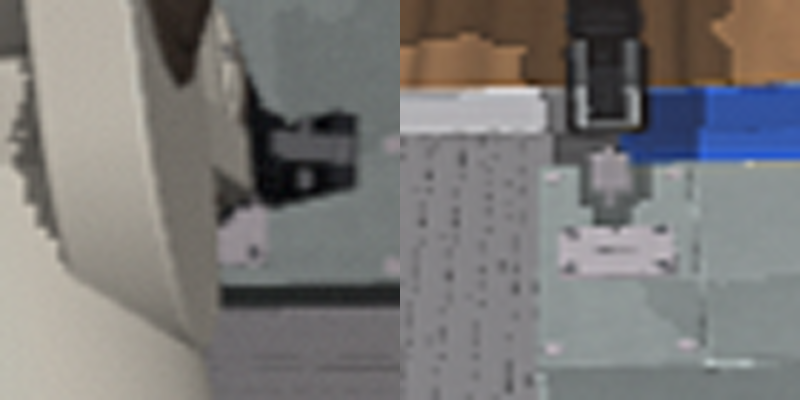

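The side view shows the bit at column ~236.3 and the slot centre at ~237.1. The arm hides the key in the top view, so I'll work out the x offset and find y by feel.

```bash
python3 - <<'E'
from h import *
np.set_printoptions(precision=4,suppress=True,linewidth=200)
P=[];S=[]
for _ in range(6):
    S.append(camera("side").astype(float)); P.append(get_obs()["ee_pos"])
P=np.array(P); print(P.mean(0),P.std(0))
s=np.mean(S,0).mean(2); print(s[124:150,228:246].astype(int))
p=P.mean(0); k=p[2]-.0057
print(proj("side",[[p[0],p[1],k-.017],[p[0],p[1],k-.027],[p[0],p[1],k],[.516,.0715,.115],[.517,.0715,.115],[.516,.0735,.115]]))
E
```

```text
[0.5163 0.07   0.1717] [0.0001 0.0002 0.    ]
[[115 103  42 113 152  45  43  44  48  40  55 107 130  24  50  68  65  65]
 [110 101  40 102 151  44  43  46  49  42  50 106 144  22  47  66  64  64]
 [110 102  34  92 154  56  42  47  46  38  45 109 152  22  46  68  65  65]
 [110 101  36  96 154  56  31  34  35  31  42 109 154  23  46  67  65  64]
 [113 103  30  89 159  74  78  81  85  91  94 109 121  25  46  66  64  64]
 [103  97  44  36  70  75  76  73  73  74  65  63  36  33  52  66  63  64]
 [ 73  74  70  59  55  56  58  62  67  59  57  53  55  63  67  67  66  68]
 [ 74  83  86  86  86  85  83  82  82  72  76  74  67  69  68  68  68  67]
 [ 72  84  86  85  83  80  75 103 144  63  72  73  76  74  69  77  76  76]
 [ 68  80  81  79  88 126 167 162 161 141 154 104  72  74  73  72  70  69]
 [ 89  93  95  92  81 106 149 144 142 143 142 104  80  81  89 110 106 112]
 [156 154 157 144  85 106 147 141 141 143 142 116  92  93 112 157 157 169]
 [173 147 156 144  85 105 147 142 142 142 143 120  91  90 109 157 149 149]
 [143 150 154 142  85 108 151 143 143 145 145 123  91  90 109 156 152 149]
 [14
[... 323 characters left out ...]
87  91  92  91  87 105 152 147 145 147 149 149]
 [149 151 152 149 147 135  77  80  82  81  85 117 154 152 153 149 137 155]
 [146 133 106 140 177 178 177 180 161 120 179 177 176 174 162 109  92 151]
 [155 170 130 125 176 176 176 178 177 174 178 176 175 174 173 172 173 173]
 [155 179 173 172 174 174 177 179 178 177 176 177 175 173 172 173 176 170]
 [154 177 174 173 174 170 147 114 124 146 146 148 160 174 173 173 176 175]
 [153 180 178 175 174 175 173 172 171 172 173 172 174 175 174 177 181 170]
 [156 172 133 159 176 176 176 175 174 173 174 175 177 177 170 135  93 132]]
[[236.3309 135.1583]
 [236.4581 138.7403]
 [236.1107 128.9553]
 [236.6258 146.8561]
 [237.0216 146.8488]
 [236.6273 146.4571]]
```

The bit should move about +1.3 mm in x. The side-view rows and the push seen while gripping both suggest the true y is about +3 mm.

Call:
servo_tool(
  moves=[
    [0.05,0.15,-0.7,0],
    [0.12,0.3,-1.4,0],
    [0.12,0.3,-1.8,0],
    [0.12,0.3,-1.9,0],
    [0.12,0.3,-1.95,0],
    [0.12,0.3,-1.95,0],
  ],
)

```text
time: 12.12
ee_pos: [0.5172, 0.074, 0.1522]
tcp_rot: [180.0, 0.0, -178.7]
wrist_force: [-0.6, -0.4, -0.4]
opening: 0.0104
grasp_force: 42.4
```

Call:
servo_tool(
  moves=[
    [0,0,-0.04,0],
    [0,0,-0.08,0],
    [0,0,-0.12,0],
    [0,0,-0.16,0],
  ],
)

```text
time: 12.45
ee_pos: [0.5173, 0.074, 0.1508]
tcp_rot: [180.0, 0.0, -178.7]
wrist_force: [-0.4, 0.2, -0.5]
opening: 0.0104
grasp_force: 42.4
```

Call:
servo_tool(
  moves=[
    [0,0,-0.04,0],
    [0,0,-0.08,0],
    [0,0,-0.12,0],
    [0,0,-0.12,0],
  ],
)

```text
time: 12.78
ee_pos: [0.5174, 0.074, 0.1499]
tcp_rot: [180.0, 0.1, -178.7]
wrist_force: [0.6, 0.4, 3.1]
opening: 0.0103
grasp_force: 43.0
```

Call:
servo_tool(
  moves=[
    [0,0,-0.04,0],
    [0,0,-0.08,0],
    [0,0,-0.08,0],
  ],
)

```text
time: 13.03
ee_pos: [0.5175, 0.074, 0.1494]
tcp_rot: [180.0, 0.1, -178.7]
wrist_force: [-0.9, -0.8, 5.5]
opening: 0.0102
grasp_force: 43.4
```

Contact came at TCP z ≈ 0.150, as predicted. Sweeping y under light pressure.

Call:
servo_tool(
  moves=[
    [0,-0.03,0,0],
    [0,-0.06,0,0],
    [0,-0.09,0,0],
    [0,-0.12,0,0],
    [0,-0.15,0,0],
    [0,-0.15,0,0],
  ],
)

```text
time: 13.53
ee_pos: [0.5171, 0.0724, 0.1484]
tcp_rot: [180.0, -0.0, -178.7]
wrist_force: [-0.1, 0.4, -0.6]
opening: 0.0102
grasp_force: 42.5
```

Call:
servo_tool(
  moves=[
    [0,-0.03,0,0],
    [0,-0.06,0,0],
    [0,-0.09,0,0],
    [0,-0.12,0,0],
    [0,-0.15,0,0],
    [0,-0.15,0,0],
  ],
)

```text
time: 14.03
ee_pos: [0.5173, 0.0711, 0.1487]
tcp_rot: [179.9, 0.0, -178.7]
wrist_force: [0.4, 1.1, -1.3]
opening: 0.01
grasp_force: 42.3
```

It dropped in near y ≈ 0.0725. Checking by stepping back and lowering.

Call:
servo_tool(
  moves=[
    [0,0.06,0,0],
    [0,0.12,0,0],
    [0,0.12,-0.05,0],
    [0,0.12,-0.1,0],
    [0,0.12,-0.15,0],
    [0,0.12,-0.15,0],
  ],
)

```text
time: 14.53
ee_pos: [0.5173, 0.0722, 0.1471]
tcp_rot: [180.0, 0.0, -178.7]
wrist_force: [0.4, 0.2, -0.5]
opening: 0.0105
grasp_force: 42.5
```

Call:
servo_tool(
  moves=[
    [0,0,-0.05,0],
    [0,0,-0.1,0],
    [0,0,-0.15,0],
    [0,0,-0.2,0],
    [0,0,-0.25,0],
    [0,0,-0.3,0],
    [0,0,-0.3,0],
  ],
)

```text
time: 15.12
ee_pos: [0.5172, 0.0722, 0.1441]
tcp_rot: [180.0, 0.0, -178.7]
wrist_force: [0.5, 0.1, -0.8]
opening: 0.0105
grasp_force: 42.5
```

Call:
servo_tool(
  moves=[
    [0,0,-0.05,0],
    [0,0,-0.1,0],
    [0,0,-0.1,0],
  ],
)

```text
time: 15.37
ee_pos: [0.5173, 0.0722, 0.1431]
tcp_rot: [180.0, 0.0, -178.7]
wrist_force: [0.1, 0.4, -0.1]
opening: 0.0102
grasp_force: 42.5
```

Call:
servo_tool(
  moves=[
    [0,0,-0.05,0],
    [0,0,-0.1,0],
    [0,0,-0.15,0],
    [0,0,-0.15,0],
  ],
)

```text
time: 15.7
ee_pos: [0.5172, 0.0722, 0.1416]
tcp_rot: [180.0, 0.0, -178.7]
wrist_force: [-0.3, 0.1, -0.5]
opening: 0.0104
grasp_force: 42.5
```

Call:
servo_tool(
  moves=[
    [0,0,-0.05,0],
    [0,0,-0.1,0],
    [0,0,-0.15,0],
    [0,0,-0.2,0],
    [0,0,-0.2,0],
  ],
)

```text
time: 16.12
ee_pos: [0.5173, 0.0722, 0.1396]
tcp_rot: [180.0, 0.0, -178.7]
wrist_force: [0.7, -0.7, -1.1]
opening: 0.0105
grasp_force: 42.5
```

The bit is in the slot with no force. Continuing gently.

Call:
servo_tool(
  moves=[
    [0,0,-0.08,0],
    [0,0,-0.16,0],
    [0,0,-0.24,0],
    [0,0,-0.32,0],
    [0,0,-0.4,0],
    [0,0,-0.48,0],
    [0,0,-0.5,0],
    [0,0,-0.5,0],
  ],
)

```text
time: 16.78
ee_pos: [0.5172, 0.0722, 0.1346]
tcp_rot: [180.0, 0.0, -178.7]
wrist_force: [-0.3, -0.7, -0.3]
opening: 0.01
grasp_force: 42.5
```

Call:
servo_tool(
  moves=[
    [0,0,-0.08,0],
    [0,0,-0.16,0],
    [0,0,-0.24,0],
    [0,0,-0.32,0],
    [0,0,-0.4,0],
    [0,0,-0.5,0],
    [0,0,-0.5,0],
  ],
)

```text
time: 17.37
ee_pos: [0.5172, 0.0722, 0.1295]
tcp_rot: [180.0, 0.0, -178.7]
wrist_force: [1.1, -0.3, -0.5]
opening: 0.0102
grasp_force: 42.5
```

Call:
servo_tool(
  moves=[
    [0,0,-0.08,0],
    [0,0,-0.16,0],
    [0,0,-0.24,0],
    [0,0,-0.32,0],
    [0,0,-0.4,0],
    [0,0,-0.48,0],
    [0,0,-0.54,0],
    [0,0,-0.6,0],
    [0,0,-0.6,0],
  ],
)

```text
time: 18.12
ee_pos: [0.5172, 0.0722, 0.1236]
tcp_rot: [180.0, 0.0, -178.7]
wrist_force: [0.1, 0.4, 0.3]
opening: 0.0103
grasp_force: 42.5
```

Call:
servo_tool(
  moves=[
    [0,0,-0.05,0],
    [0,0,-0.1,0],
    [0,0,-0.15,0],
    [0,0,-0.2,0],
    [0,0,-0.25,0],
    [0,0,-0.25,0],
  ],
)

```text
time: 18.62
ee_pos: [0.5172, 0.0722, 0.1211]
tcp_rot: [180.0, 0.0, -178.7]
wrist_force: [-0.8, 0.3, 0.1]
opening: 0.0103
grasp_force: 42.5
```

Call:
servo_tool(
  moves=[
    [0,0,-0.04,0],
    [0,0,-0.08,0],
    [0,0,-0.12,0],
    [0,0,-0.12,0],
  ],
)

```text
time: 18.95
ee_pos: [0.5174, 0.0722, 0.1206]
tcp_rot: [180.0, 0.1, -178.7]
wrist_force: [-1.5, 0.5, 3.9]
opening: 0.0102
grasp_force: 43.2
```

The shoulder is on the plate. Easing off 0.3 mm and turning clockwise.

Call:
servo_tool(
  moves=[
    [0,0,0.04,0],
    [0,0,0.04,-0.04],
    [0,0,0.04,-0.08],
    [0,0,0.04,-0.12],
    [0,0,0.04,-0.16],
    [0,0,0.04,-0.2],
    [0,0,0.04,-0.24],
    [0,0,0.04,-0.24],
  ],
)

```text
time: 19.62
ee_pos: [0.5175, 0.0722, 0.1206]
tcp_rot: [179.9, 0.0, 167.5]
wrist_force: [0.3, 0.5, 3.1]
opening: 0.0099
grasp_force: 42.8
```

```bash
python3 -c "
from workcell import *
o=get_obs();print(o['tcp_rot'],o['wrist_force'],o['torque'])"
```

```text
[1.79945259e+02 4.98810147e-02 1.67471882e+02] [0.27116982 0.50337905 3.09299791] [ 0.07006602 -0.03673427  0.06606038]
```

Call:
servo_tool(
  moves=[
    [0,0,0,-0.07],
    [0,0,0,-0.14],
    [0,0,0,-0.21],
    [0,0,0,-0.28],
    [0,0,0,-0.35],
    [0,0,0,-0.42],
    [0,0,0,-0.49],
    [0,0,0,-0.56],
    [0,0,0,-0.6],
    [0,0,0,-0.6],
  ],
)

```text
time: 20.45
ee_pos: [0.5174, 0.0724, 0.1206]
tcp_rot: [179.9, 0.0, 133.2]
wrist_force: [-0.6, 2.3, 2.8]
opening: 0.0107
grasp_force: 42.9
```

```bash
python3 -c "
from workcell import *
o=get_obs();print(o['tcp_rot'],o['wrist_force'],o['torque'])"
```

```text
[1.79924871e+02 1.61999965e-02 1.33177316e+02] [-0.55240364  2.30789541  2.75468196] [0.33078833 0.06936826 0.07238903]
```

Call:
servo_tool(
  moves=[
    [0,0.02,0,-0.06],
    [0,0.04,0,-0.12],
    [0,0.04,0,-0.18],
    [0,0.04,0,-0.24],
    [0,0.04,0,-0.3],
    [0,0.04,0,-0.36],
    [0,0.04,0,-0.42],
    [0,0.04,0,-0.48],
    [0,0.04,0,-0.52],
    [0,0.04,0,-0.52],
  ],
)

```text
time: 21.28
ee_pos: [0.5174, 0.0726, 0.1206]
tcp_rot: [179.9, 0.0, 103.4]
wrist_force: [0.6, 1.6, 3.2]
opening: 0.0102
grasp_force: 42.9
```

```bash
python3 -c "
from workcell import *
o=get_obs();print(o['tcp_rot'],o['wrist_force'],o['torque'])"
```

```text
[1.79944954e+02 1.74820189e-02 1.03434905e+02] [0.55111858 1.59080285 3.21114992] [0.2294462  0.08041217 0.02434303]
```

Call:
servo_tool(
  moves=[
    [0,0,0,-0.03],
    [0,0,0,-0.06],
    [0,0,0,-0.09],
    [0,0,0,-0.09],
    [0,0,0,-0.09],
  ],
)

```text
time: 21.7
ee_pos: [0.5174, 0.0727, 0.1206]
tcp_rot: [179.9, 0.0, 98.4]
wrist_force: [-0.3, 1.3, 3.0]
opening: 0.0105
grasp_force: 42.9
```

```bash
python3 -c "
from workcell import *
o=get_obs();print(o['tcp_rot'],o['wrist_force'],o['torque'])"
```

```text
[1.79946589e+02 1.22171114e-02 9.84176779e+01] [-0.28196552  1.27729313  2.95791794] [0.2430822  0.03471789 0.04415322]
```

Call:
servo_tool(
  moves=[
    [0,0,0,-0.02],
    [0,0,0,-0.04],
    [0,0,0,-0.05],
    [0,0,0,-0.05],
  ],
)

```text
time: 22.03
ee_pos: [0.5174, 0.0727, 0.1206]
tcp_rot: [179.9, 0.0, 95.4]
wrist_force: [0.5, 1.6, 3.7]
opening: 0.0102
grasp_force: 43.0
```

```bash
python3 -c "
from workcell import *
o=get_obs();print(o['tcp_rot'],o['wrist_force'],o['torque'])"
```

```text
[1.79943042e+02 1.52565367e-02 9.53536867e+01] [0.50892873 1.61359427 3.7026064 ] [0.40760191 0.03994343 0.0664004 ]
```

Call:
servo_tool(
  moves=[
    [0,0,0,-0.015],
    [0,0,0,-0.03],
    [0,0,0,-0.03],
    [0,0,0,-0.03],
  ],
)

```text
time: 22.37
ee_pos: [0.5174, 0.0727, 0.1205]
tcp_rot: [179.9, 0.0, 93.7]
wrist_force: [0.1, 3.1, 4.6]
opening: 0.01
grasp_force: 43.1
```

```bash
python3 -c "
from workcell import *
o=get_obs();print(o['tcp_rot'],o['wrist_force'],o['torque'])"
```

```text
[1.79948268e+02 1.37535498e-02 9.36629069e+01] [0.05624436 3.09775483 4.55563398] [ 0.51822336 -0.09435609  0.04661432]
```

Call:
servo_tool(
  moves=[
    [0,0.03,0.02,-0.015],
    [0,0.05,0.03,-0.03],
    [0,0.05,0.03,-0.03],
    [0,0.05,0.03,-0.03],
  ],
)

```text
time: 22.7
ee_pos: [0.5173, 0.0728, 0.1206]
tcp_rot: [180.0, 0.1, 91.9]
wrist_force: [1.7, -1.9, 1.7]
opening: 0.0102
grasp_force: 42.8
```

```bash
python3 - <<'E'
from h import *
s=cv2.cvtColor(camera("side"),cv2.COLOR_RGB2BGR)
T=[]
for _ in range(4): camera("side"); T.append(np.r_[get_obs()["wrist_force"],get_obs()["torque"]])
print(np.mean(T,0).round(3),get_obs()["tcp_rot"])
cv2.imwrite("pics/c5.png",cv2.resize(s[100:200,200:320],(600,500),interpolation=cv2.INTER_CUBIC))
E
```

```text
[ 1.555 -1.371  1.282 -0.322 -0.379  0.145] [1.79967905e+02 4.79885815e-02 9.19334811e+01]
```

View pics/c5.png

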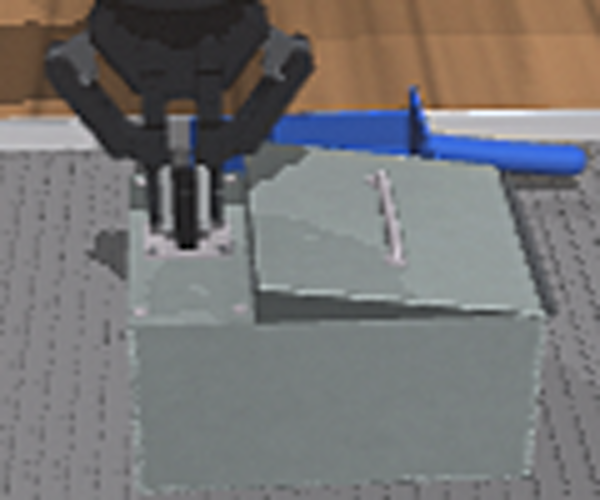

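The lid stands ajar, with its near edge raised at the right of the lock (crop ~(255,300)). The torque rise to 0.145 Nm shows the stop. Turning back.

Call:
servo_tool(
  moves=[
    [0,-0.01,0,0.07],
    [0,-0.02,0,0.15],
    [0,-0.02,0,0.23],
    [0,-0.03,0,0.31],
    [0,-0.03,0,0.39],
    [0,-0.04,0,0.47],
    [0,-0.04,0,0.55],
    [0,-0.05,0,0.63],
    [0,-0.05,0,0.71],
    [0,-0.06,0,0.79],
    [0,-0.06,0,0.87],
    [0,-0.07,0,0.95],
    [0,-0.07,0,1.03],
    [0,-0.08,0,1.11],
    [0,-0.08,0,1.19],
    [0,-0.09,0,1.27],
    [0,-0.09,0,1.35],
    [0,-0.09,0,1.43],
    [0,-0.09,0,1.47],
    [0,-0.09,0,1.47],
  ],
)

```text
time: 24.62
ee_pos: [0.5171, 0.0722, 0.1206]
tcp_rot: [180.0, -0.0, 176.3]
wrist_force: [0.7, -0.7, 0.9]
opening: 0.0105
grasp_force: 42.7
```

Call:
servo_tool(
  moves=[
    [0,0,0,0.02],
    [0,0,0,0.04],
    [0,0,0,0.06],
    [0,0,0,0.08],
    [0,0,0,0.08],
  ],
)

```text
time: 25.03
ee_pos: [0.5172, 0.0722, 0.1207]
tcp_rot: [180.0, 0.0, -179.2]
wrist_force: [-0.3, -0.4, 0.7]
opening: 0.0103
grasp_force: 42.6
```

```bash
cat > f.py <<'E'
from h import *
T=[]
for _ in range(4): camera("side"); o=get_obs(); T.append(np.r_[o["wrist_force"],o["torque"]])
print(np.mean(T,0).round(3),o["tcp_rot"].round(2),o["ee_pos"].round(4))
E
python3 f.py
```

```text
[-0.226 -0.035 -0.005 -0.013 -0.034 -0.041] [ 1.7996e+02  1.0000e-02 -1.7927e+02] [0.5172 0.0722 0.1206]
```

Call:
servo_tool(
  moves=[
    [0,0,0,0.02],
    [0,0,0,0.04],
    [0,0,0,0.04],
    [0,0,0,0.04],
  ],
)

```text
time: 25.57
ee_pos: [0.5172, 0.0721, 0.1206]
tcp_rot: [180.0, 0.0, -177.0]
wrist_force: [0.6, 0.3, -0.8]
opening: 0.01
grasp_force: 42.5
```

```bash
python3 f.py
```

```text
[-0.284  0.399 -0.456 -0.04   0.036 -0.033] [ 1.7996e+02  1.0000e-02 -1.7697e+02] [0.5172 0.0722 0.1206]
```

Call:
servo_tool(
  moves=[
    [0,0,0,0.015],
    [0,0,0,0.03],
    [0,0,0,0.03],
    [0,0,0,0.03],
  ],
)

```text
time: 26.1
ee_pos: [0.5172, 0.0722, 0.1206]
tcp_rot: [180.0, 0.0, -175.2]
wrist_force: [0.1, -0.0, -1.5]
opening: 0.0102
grasp_force: 42.4
```

```bash
python3 f.py
```

```text
[-1.129 -0.214 -1.3   -0.095  0.082 -0.034] [ 1.7997e+02  1.0000e-02 -1.7525e+02] [0.5173 0.0721 0.1207]
```

Call:
servo_tool(
  moves=[
    [0,0,0,0.015],
    [0,0,0,0.03],
    [0,0,0,0.03],
    [0,0,0,0.03],
  ],
)

```text
time: 26.63
ee_pos: [0.5173, 0.0722, 0.1207]
tcp_rot: [180.0, 0.0, -173.5]
wrist_force: [0.2, -1.4, -0.9]
opening: 0.0101
grasp_force: 42.3
```

```bash
python3 f.py
```

```text
[ 0.073 -0.567 -2.327 -0.168  0.018 -0.043] [ 1.7996e+02  2.0000e-02 -1.7353e+02] [0.5173 0.0722 0.1207]
```

Call:
servo_tool(
  moves=[
    [0,0,-0.03,0],
    [0,0,-0.03,0.015],
    [0,0,-0.03,0.03],
    [0,0,-0.03,0.03],
  ],
)

```text
time: 27.17
ee_pos: [0.5173, 0.0721, 0.1206]
tcp_rot: [180.0, 0.0, -171.7]
wrist_force: [-1.5, -1.9, 1.2]
opening: 0.01
grasp_force: 42.6
```

```bash
python3 f.py
```

```text
[-1.33  -0.839  1.191 -0.237  0.303 -0.065] [ 1.7997e+02  3.0000e-02 -1.7181e+02] [0.5173 0.0722 0.1206]
```

Call:
servo_tool(
  moves=[
    [0,0,0,0.01],
    [0,0,0,0.02],
    [0,0,0,0.03],
    [0,0,0,0.03],
  ],
)

```text
time: 27.7
ee_pos: [0.5173, 0.0722, 0.1206]
tcp_rot: [180.0, 0.0, -170.0]
wrist_force: [-2.8, -0.8, 2.6]
opening: 0.0105
grasp_force: 42.9
```

```bash
python3 f.py
```

```text
[-1.526 -1.328  2.682 -0.27   0.379 -0.173] [ 1.7996e+02  3.0000e-02 -1.7009e+02] [0.5173 0.0722 0.1206]
```

The home stop is felt (−0.17 Nm). The two stops put the centred key at about −0.14 rad from here. Centring, then drawing out gently.

Call:
servo_tool(
  moves=[
    [0,0,0,-0.04],
    [0,0,0,-0.08],
    [0,0,0,-0.12],
    [0,0,0,-0.14],
    [0,0,0,-0.14],
    [0,0,0.05,-0.14],
    [0,0,0.1,-0.14],
    [0,0,0.1,-0.14],
  ],
)

```text
time: 28.57
ee_pos: [0.5172, 0.0722, 0.1212]
tcp_rot: [180.0, -0.0, -178.1]
wrist_force: [0.2, -0.3, -0.8]
opening: 0.0103
grasp_force: 42.4
```

```bash
python3 f.py
```

```text
[ 0.187  0.48  -0.414  0.018  0.004  0.005] [ 179.96    0.   -178.1 ] [0.5172 0.0721 0.1213]
```

Call:
servo_tool(
  moves=[
    [0,0,0.05,0],
    [0,0,0.1,0],
    [0,0,0.15,0],
    [0,0,0.2,0],
    [0,0,0.25,0],
    [0,0,0.3,0],
    [0,0,0.3,0],
  ],
)

```text
time: 29.35
ee_pos: [0.5174, 0.0722, 0.1246]
tcp_rot: [180.0, 0.0, -178.1]
wrist_force: [-0.5, 0.2, -0.4]
opening: 0.0102
grasp_force: 42.4
```

Call:
servo_tool(
  moves=[
    [0,0,0.08,0],
    [0,0,0.16,0],
    [0,0,0.24,0],
    [0,0,0.32,0],
    [0,0,0.4,0],
    [0,0,0.5,0],
    [0,0,0.5,0],
  ],
)

```text
time: 29.93
ee_pos: [0.5174, 0.0722, 0.1297]
tcp_rot: [180.0, 0.0, -178.1]
wrist_force: [0.0, 0.4, -0.6]
opening: 0.0105
grasp_force: 42.4
```

Call:
servo_tool(
  moves=[
    [0,0,0.1,0],
    [0,0,0.2,0],
    [0,0,0.3,0],
    [0,0,0.4,0],
    [0,0,0.6,0],
    [0,0,0.8,0],
    [0,0,1.0,0],
    [0,0,1.2,0],
    [0,0,1.4,0],
    [0,0,1.7,0],
    [0,0,2.2,0],
    [0,0,3,0],
    [0,0,4,0],
    [0,0,4.5,0],
    [0,0,4.5,0],
  ],
)

```text
time: 31.18
ee_pos: [0.518, 0.0723, 0.1764]
tcp_rot: [179.9, 0.2, -178.1]
wrist_force: [0.1, 0.5, 0.4]
opening: 0.0099
grasp_force: 42.4
```

```bash
python3 f.py; python3 - <<'E'
from h import *
s=camera("side"); s=cv2.cvtColor(s,cv2.COLOR_RGB2BGR)
cv2.imwrite("pics/c6.png",cv2.resize(s[90:190,200:320],(600,500),interpolation=cv2.INTER_CUBIC))
E
```

```text
[ 0.291 -0.079 -0.792  0.002  0.001 -0.018] [ 1.7997e+02 -1.0000e-02 -1.7810e+02] [0.5172 0.0722 0.1741]
```

View pics/c6.png

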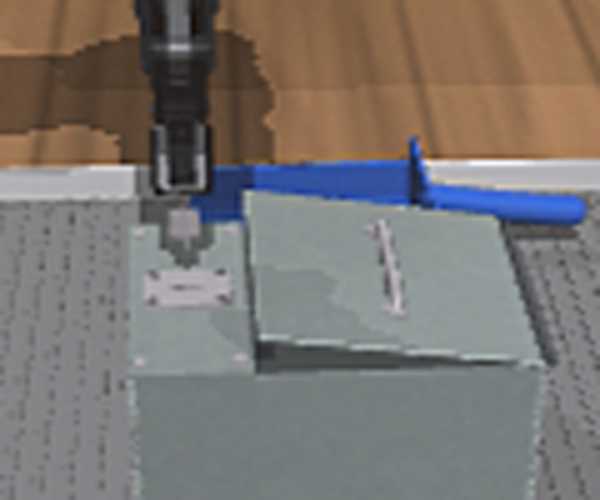

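The key is out, hanging upright at crop (183,225), and the lid is still ajar. Returning to the rack, 1 mm off the grip pose on the side the rack wall pushed towards.

Call:
servo_tool(
  moves=[
    [0.5,-2,0.5,0],
    [1,-5,0.5,-0.05],
    [2,-8,0.5,-0.15],
    [3,-11.5,0.5,-0.25],
    [4,-15,0.5,-0.35],
    [5,-18.5,0.5,-0.45],
    [6,-22,0.5,-0.536],
    [7,-25.5,0.5,-0.536],
    [8.5,-29,0,-0.536],
    [9.9,-31.5,-1,-0.536],
    [9.9,-32.4,-3,-0.536],
    [9.9,-32.4,-5,-0.536],
    [9.9,-32.4,-6.5,-0.536],
    [9.9,-32.4,-7.2,-0.536],
    [9.9,-32.4,-7.2,-0.536],
    [9.9,-32.4,-7.2,-0.536],
  ],
)

```text
time: 32.77
ee_pos: [0.6163, -0.2516, 0.1027]
tcp_rot: [180.0, 0.0, 151.2]
wrist_force: [0.0, 0.2, 0.4]
opening: 0.0105
grasp_force: 42.4
```

```bash
python3 f.py; python3 - <<'E'
from h import *
s=camera("side"); s=cv2.cvtColor(s,cv2.COLOR_RGB2BGR)
cv2.imwrite("pics/c7.png",cv2.resize(s[200:290,240:340],(600,540),interpolation=cv2.INTER_CUBIC))
E
```

```text
[-0.18  -0.06  -0.48  -0.009 -0.003 -0.002] [1.7995e+02 1.4000e-01 1.5120e+02] [ 0.6169 -0.2518  0.1039]
```

View pics/c7.png

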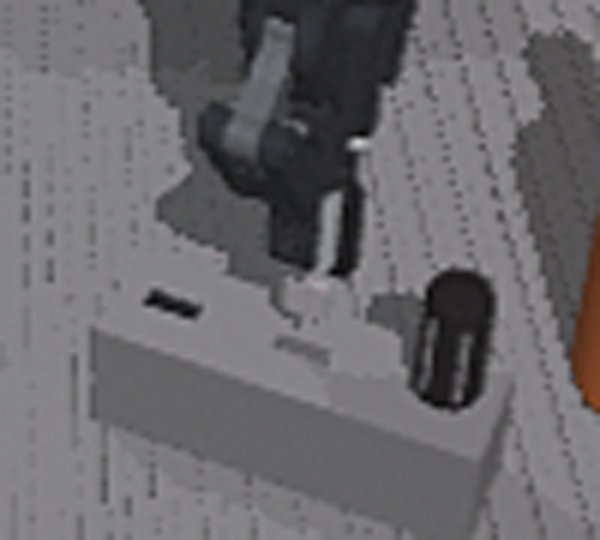

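The slot mouth is at crop (303,348), pixel (290.5,258), with the pin tip above it near (312,322). Measuring the offset numerically.

```bash
python3 - <<'E'
from h import *
np.set_printoptions(precision=3,suppress=True,linewidth=200)
S=[];P=[]
for _ in range(5): S.append(camera("side").astype(float)); P.append(get_obs()["ee_pos"])
s=np.mean(S,0).mean(2); p=np.mean(P,0); print(p); print(s[244:264,282:300].astype(int))
k=p[2]-.0057
print(proj("side",[[p[0],p[1],k-.024],[p[0],p[1],k-.030],[p[0],p[1],.057]]))
b=np.array([p[0],p[1],.057]); print(proj("side",[b,b+[.001*np.cos(-.51),.001*np.sin(-.51),0],b+[.001*.49,.001*.87,0]]))
E
```

```text
[ 0.617 -0.252  0.103]
[[ 85  85  86  90  95  80  60  42  26  33  88 147 133  65  22  26  36  91]
 [ 83  85  85  86  82  78  96  90  75  84 143 135  91  14  19  19  71 142]
 [ 80  79  75  83  86 113 128  85 100 146 128 131 118  98  56  54 104 141]
 [114  91  91  81  88 116 137 132 130 154 155 160 147 136 138 124  95 137]
 [135 137 127  78  89 120 133 130 128 130 140 151 146 132 136 129 112 135]
 [133 136 127  75  90 121 131 129 129 127 129 129 125 132 134 134 127 115]
 [133 135 124  72  90 127 133 130 129 128 130 128 120 123 133 134 128 114]
 [132 134 135 123  83 116 134 132 130 129 131 130 124 133 133 134 127 112]
 [132 133 134 131 101  76  87 108 128 132 133 130 125 133 132 133 124 103]
 [133 132 133 134 134 135 122  91 134 123 107 132 130 133 132 133 133 133]
 [132 132 133 134 135 137 123  92 150 136 131 133 133 131 132 132 133 133]
 [132 133 133 132 126 131 128  97 132 134 133 132 133 132 132 133 132 133]
 [132 133 134 128  98  98 101 112 133 138 136 134 133 133 132 133 132 132]
 [132 132 131 113  83  96  97  98  99 101 113 131 136 134 132 133 132 132]
 [133 132 134 131 123 121 101  94  95  96  98  98 104 128 133 132 132 132]
 [132 132 132 133 134 135 132 125 121 103  96  95 106 136 133 132 132 132]
 [132 133 133 133 133 133 133 134 132 119 115 108  98 136 134 132 132 132]
 [132 132 132 132 132 132 132 133 134 130 121 121 124 136 134 134 133 133]
 [134 133 133 132 132 132 132 132 133 133 130 120 121 121 121 121 124 132]
 [130 136 135 134 133 133 133 132 133 132 133 134 131 121 121 121 121 122]]
[[290.278 251.62 ]
 [290.09  253.812]
 [289.77  257.534]]
[[289.77  257.534]
 [290.253 257.712]
 [289.971 257.185]]
```

The offset along the slot is about 0 and across it ≤1 mm. Shifting 0.7 mm and lowering gently.

Call:
servo_tool(
  moves=[
    [0.03,0.06,-0.3,0],
    [0.03,0.06,-0.6,0],
    [0.03,0.06,-0.8,0],
    [0.03,0.06,-1.0,0],
    [0.03,0.06,-1.2,0],
    [0.03,0.06,-1.3,0],
    [0.03,0.06,-1.4,0],
    [0.03,0.06,-1.4,0],
  ],
)

```text
time: 33.93
ee_pos: [0.6165, -0.2512, 0.0882]
tcp_rot: [180.0, 0.0, 151.2]
wrist_force: [-1.2, 0.3, -0.7]
opening: 0.01
grasp_force: 42.4
```

Call:
servo_tool(
  moves=[
    [0,0,-0.1,0],
    [0,0,-0.2,0],
    [0,0,-0.3,0],
    [0,0,-0.4,0],
    [0,0,-0.5,0],
    [0,0,-0.5,0],
  ],
)

```text
time: 34.43
ee_pos: [0.6165, -0.2512, 0.0831]
tcp_rot: [180.0, 0.0, 151.2]
wrist_force: [0.1, 0.4, -0.6]
opening: 0.0103
grasp_force: 42.4
```

Call:
servo_tool(
  moves=[
    [0,0,-0.15,0],
    [0,0,-0.3,0],
    [0,0,-0.5,0],
    [0,0,-0.7,0],
    [0,0,-0.9,0],
    [0,0,-1.1,0],
    [0,0,-1.3,0],
    [0,0,-1.5,0],
    [0,0,-1.7,0],
    [0,0,-1.7,0],
  ],
)

```text
time: 35.27
ee_pos: [0.6164, -0.2511, 0.0658]
tcp_rot: [180.0, -0.0, 151.2]
wrist_force: [-0.2, -0.2, -0.1]
opening: 0.0105
grasp_force: 42.4
```

Call:
servo_tool(
  moves=[
    [0,0,-0.06,0],
    [0,0,-0.12,0],
    [0,0,-0.18,0],
    [0,0,-0.22,0],
    [0,0,-0.22,0],
  ],
)

```text
time: 35.68
ee_pos: [0.6166, -0.2512, 0.0642]
tcp_rot: [180.0, 0.0, 151.2]
wrist_force: [-0.0, 0.3, -0.0]
opening: 0.0105
grasp_force: 42.4
```

```bash
python3 f.py
```

```text
[ 0.293 -0.02  -0.262 -0.003  0.008  0.   ] [1.7996e+02 3.0000e-02 1.5118e+02] [ 0.6166 -0.2512  0.0643]
```

Call:
servo_tool(
  moves=[
    [0,0,-0.05,0],
    [0,0,-0.1,0],
    [0,0,-0.15,0],
    [0,0,-0.18,0],
    [0,0,-0.18,0],
  ],
)

```text
time: 36.3
ee_pos: [0.6166, -0.2512, 0.0627]
tcp_rot: [180.0, 0.0, 151.2]
wrist_force: [-0.8, 0.5, 1.3]
opening: 0.0101
grasp_force: 42.8
```

Head is down on the rack. Releasing and lifting clear.

Call:
servo_tool(
  moves=[
    [0,0,0,0],
    [0,0,0,0],
    [0,0,0,0],
    [0,0,0,0],
    [0,0,0,0],
    [0,0,0,0],
    [0,0,0,0],
  ],
  claw=0.4,
)

```text
time: 36.88
ee_pos: [0.6166, -0.2512, 0.0624]
tcp_rot: [180.0, 0.0, 151.2]
wrist_force: [0.2, -0.7, -0.1]
opening: 0.0509
grasp_force: 0.0
```

Call:
servo_tool(
  moves=[
    [0,0,1,0],
    [0,0,3,0],
    [0,0,6,0],
    [0,0,9,0],
    [0,0,12,0],
    [-2,3,15,0],
    [-5,6,16,0],
    [-8,9,16,0],
    [-11,12,16,0],
    [-14,14,16,0],
    [-14,14,16,0],
    [-14,14,16,0],
  ],
)

```text
time: 37.88
ee_pos: [0.4753, -0.1101, 0.2243]
tcp_rot: [179.9, 0.2, 151.3]
wrist_force: [-0.4, 0.3, -0.3]
opening: 0.0514
grasp_force: 0.0
```

```bash
python3 - <<'E'
from h import *
s=cv2.cvtColor(camera("side"),cv2.COLOR_RGB2BGR)
cv2.imwrite("pics/c8.png",cv2.resize(s[120:300,140:400],(780,540),interpolation=cv2.INTER_CUBIC)); o=get_obs();print(o["time"],o["ee_pos"],o["opening"])
E
```

```text
37.9333 [ 0.47653591 -0.11093779  0.2239605 ] 0.051335725664659826
```

View pics/c8.png

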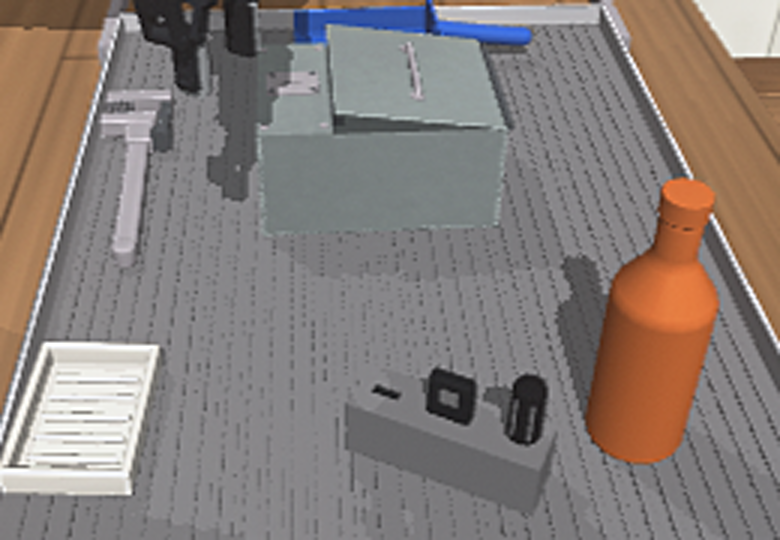

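The key stands upright in its rack slot (crop (450,395)), the lid is ajar, nothing else has moved and the gripper is clear. Handing in.

```bash
python3 -c "
from workcell import *
print(job_done())"
```

```text
the job is handed in; nothing more can be done
None
```

I turned the lock to both stops, the lid is ajar, and the key is back upright in its rack slot; I handed the job in at about 38 s, and the hand-in call gave no verdict.

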